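# Take up the rocking corner of a balance slab and lock its levelling screw

## Robot

A 7-joint arm with a two-finger parallel gripper is mounted at the origin on the work surface. World frame = base frame: x ahead of the robot, y to its left, z up, the work surface at z = 0. Lengths are in m, angles in rad, forces in N, time in s.
With the tool pointing down it reaches from about 0.4 to 0.85 m from the base axis. Payload 10.4 kg.
Tool frame: the origin (TCP) lies between the finger pads; the fingertips stand manip.tcp_to_tips ahead of it and the grasp point (between the pads) lies 2 mm behind it (manip.tcp_to_tips is the distance from the TCP to the fingertips, in m); y points along the fingers, z is the direction in which the jaws open and shut, and the axes are right-handed (so a half turn about y gives the same grasp; the last joint's range is limited). The gripper opens to 85 mm and grips with 20 to 120 N. Pads are 22 mm wide; open, the fingers measure 114 mm over their backs; the gripper's body (76 mm by 85 mm) begins 54 mm behind the grasp point. The pads swing forward as they close: fully open they stand 13 mm farther back than shut.
Start: joints at [-1.207, 0.332, -0.065, 1.46, 0.022, 1.35, -0.088], TCP at [0.236, 0.579, 0.248] pointing down, gripper open.
Joint ranges: [-2.6, 2.6], [-0.5, 2.12], [-1.47, 1.34], [0.16, 2.42], [-1.27, 4.41], [0.06, 2.06], [-2.6, 2.6]. Speed limits (rad/s): [2.22, 2.22, 2.79, 2.79, 3.14, 3.14, 3.14].

## Interface

Orientations are given as a unit quaternion [x, y, z, w].
In Python, from workcell import manip gives the robot as it stands. The module is installed in compiled form; this text tells all that it offers.
- The arm moves only by the tool move_arm, never from a script. Its argument "increments" is a list of rows, each an object with "offset": the shift along the tool's x, y, z in m, a list of three; "yaw": the turn about the tool's y in degrees; "jaw": the closure in counts, from 0 (fully open) to 255 (shut). In form: [{"offset": [tx, ty, tz], "yaw": yaw, "jaw": jaw}, ...]. A call has 1 to 10 rows; each row is the pose to reach, as a shift and turn from the pose measured when the call began, along the tool's axes at that moment; what a row does not reach only later rows make up. A row lasts 1/12 s, in which the tool goes at most 41.7 mm and 7.16 degrees, less where a joint would pass 70% of its speed; a pose out of reach is approached as far as the arm can. A call with a gripper value outside its range is refused whole. The fingers move at their own pace and stop on an object; "squeeze" is the grip in N (left out, the last holds). Time passes only in rows, so rows that repeat a pose let the fingers close. It gives the time, the measured TCP pose, the force and the opening at its end, in the units of the state.
- manip.get_obs(): the state, without advancing time (a new reading comes with each control period).
- manip.camera(name): name is "scene" or "side" or "wrist"; returns a dict with "pixels" (480x640x3 uint8, red, green, blue), "depth" (480x640 float32, m along the optical axis (not along the pixel's ray), 0 where there is no reading), "intrinsics" (3x3 intrinsics, pixels), "D" ([k1, k2, p1, p2, k3] as OpenCV has them; the pictures are not rectified), "R" (3x3) and "t" (3): a world point X has camera coordinates R X + t; the wrist camera has in their place "mount" (4x4, takes a point from camera to tool coordinates, whose origin is the TCP and whose axes are the tool frame's). Camera axes: x right, y down, z forward; pixel columns grow to the right and rows downward; lengths in m; the calibration is good to about 2 mm. A picture is of the moment at which its call begins: read the wrist's pose just before it.
- manip.hand_in(): hands the job in, once; it reports no verdict.
Trained networks look in a picture, given as the dict that the camera call returned (one of the last four; its "shot" number tells which), for a name from the list of things; names that differ only in an ending like _2 or _b are one class to them, and where a whole thing is asked for, a point or a joint stands for the part that bears it (a point fixed in the world has none). Each returns a list of dicts, best first, with "confidence" (0 to 1); they miss things now and then, are a little off and sometimes report something else, mostly with a low value. They report only what shows in the picture. A call takes as long as a camera call.
- manip.recognise(picture, query): "bbox" ([left, top, right, bottom] in pixels, round what is visible of it).
- manip.spot_point(picture, query): "centre" ([column, row] in pixels: a listed point, or the origin of a listed thing).
The state is a dict: "clock": time; "joint_pos": joint angles; "joint_velocities": joint speeds; "tau": joint torques, N m; "position": TCP position; "ee_rot": TCP orientation; "ft_force": force on the tool from outside, world axes, zero at the start; "torque": the same for the moment, N m; "grip_width": opening from 0.0 (shut) to 1.0 (fully open).
Only numpy, scipy, OpenCV 4.12 (cv2) and the standard library are available. Lean on these libraries where they do the work, as an engineer would, in place of code of your own. Each camera call takes 0.05 s, during which the arm holds its last target. There are 200 camera calls.

## Task

The stone slab under the balance rocks because the foot of its levelling screw hangs clear of its rubber pad: slacken the hexagon jam nut on the steel lug, then wind the screw down by its square end (clockwise from above) until the foot just bears on the pad, without jacking the slab up. Then retighten the jam nut firmly against the boss, though not with brute force, so that the screw is locked with its foot still bearing. Do not touch the balance, and leave the bottle, the mortar and the beaker where they stand.

Things in the scene. Friction and masses are not known exactly. Their poses are not given: they have to be found in the camera images.
- slab: Pale veined stone slab, 340 (x) x 360 (y) x 35 mm, top 45 mm above the bench; heavy, does not move. Origin: under its centre, on the bench; z up. A dark steel lug, upper face 42 mm above the bench, sticks out of its -x edge; the levelling screw stands upright in it on the axis x = -220, y = +100 mm of this frame.
- lug_boss: Round steel boss, 34 mm across and 12 mm high, on the lug, around the screw; the jam nut seats on its upper face, 54 mm above the bench. Origin: centre of its underside. Fixed to the slab. A firm nut presses on it with 15 to 45 N; over 80 N (about 1 N m) is overtightened.
- jam_nut: Dark steel hexagon jam nut, 36 mm across flats, 42 mm across corners, 15 mm high, round the screw and tight on the boss. Origin: centre of its underside, 54 mm above the bench. Its x axis is square to a pair of flats (other pairs at 60 and 120 degrees), z up. Right-hand thread, 5 mm a turn, the screw likewise: anticlockwise from above slackens the nut.
- nut_mid (a point): Centre of the jam nut, 7.5 mm above its underside, axes as the nut's. It is slack after about 0.5 rad anticlockwise (0.2 to 0.5 N m) and then turns freely (0.05 N m) for half a turn; 0.8 rad in all is plenty. Screwed back it meets the boss where it came slack; from there the torque climbs, and 0.5 rad past that point (0.25 to 0.4 N m) it is firm again.
- level_screw: Steel levelling screw, 24 mm thread: round foot 60 mm across at the bottom, square end 19 mm across flats and 20 mm high at the top (69 to 89 mm above the origin). Origin: centre of the foot's underside, x and y axes square to the flats, z up. The foot hangs 0.6 to 1.9 mm above the pad (0.8 to 2.4 rad of turning clockwise); how much can only be felt.
- square_mid (a point): Centre of the screw's square end, 79 mm above its origin, 88 to 89 mm above the bench; axes as the screw's. With the nut slack it turns with 0.05 N m until the foot meets the pad; then friction under load adds 0.1 N m by 15 to 20 N (0.4 rad on), 0.3 by 45 N. It is felt while turning slowly forward and reverses if the hand springs back. At 80 N (1 rad on) the corner lifts.
- foot_pad: Round black rubber pad under the screw's foot, 80 mm across and 8 mm thick, fixed. Origin: centre of its underside, on the bench.
- balance: White precision balance with a square steel pan, 250 x 200 x 86 mm, on the slab; its front edge is 135 mm behind the screw's axis. Origin: centre of its underside, 45 mm above the bench. Not to be touched.
- amber_bottle: Amber jar with a white cap, 62 mm across, 135 mm high. Origin: centre of its underside. Bystander.
- mortar: White porcelain mortar, 104 mm across its rim, 55 mm high. Origin: centre of its underside. Bystander.
- beaker: Glass beaker, 68 mm across, 88 mm high. Origin: centre of its underside. Bystander.

How it is judged:
On the way, in this order (a step that is already met when the one before it is completed fails the run):
1. the jam nut is slack: it no longer presses on the boss (contact force between jam_nut and lug_boss below 0.5 N), for 0.3 s.
2. with the nut slack, the screw's foot bears on the pad (over 3 N) (contact force between level_screw and foot_pad above 3 N and contact force between jam_nut and lug_boss below 0.5 N), for 0.3 s.
At the end, for the whole second after the job is handed in: The screw's foot bears on the pad with 3 to 45 N and the jam nut is tight again, pressing on the boss with more than 12 N (contact force between level_screw and foot_pad between 3 and 45 N and contact force between jam_nut and lug_boss above 12 N); the robot touches nothing.
It fails at once if the slab's corner is jacked up (the foot presses on the pad with more than 80 N) (contact force between level_screw and foot_pad above 80 N).
It fails at once if the jam nut is overtightened (it presses on the boss with more than 80 N) (contact force between jam_nut and lug_boss above 80 N).
It fails at once if the balance is touched (over 2 N) (contact force between any of the arm, the fingers and balance above 2 N).
It fails at once if the bottle, the mortar or the beaker is moved by more than 20 mm (distance of any of amber_bottle, mortar, beaker from where it was at the start of the episode above 0.02 m).
It also fails if it takes over 72 s, if anything falls off the work surface, if the arm or the gripper's body presses on something with over 40 N, if the wrist force passes 120 N, or if a joint passes its speed limit or range.

## Working session

There is one attempt and no reset: what is moved stays moved. The work goes in short steps, Python scripts to look and compute and a tool call to move; the robot and the scene stay as the last step left them, time stands still between calls to the robot, and variables do not carry over. Pictures are saved under pics/ and viewed, about 8 in all and at most 12, crops included, and the job is handed in when it is done.

Besides the shell and the picture viewer there is one more tool, called after "Request:" by a JSON object that holds its "op" and its "data", one argument or row to a line. move_arm: Moves the arm, as the interface text tells. Its arguments: {"type":"object","properties":{"increments":{"type":"array","items":{"type":"object","properties":{"offset":{"type":"array","items":{"type":"number"}},"yaw":{"type":"number"},"jaw":{"type":"number"}}}},"squeeze":{"type":"number"}},"required":["increments"]}

```bash
mkdir -p pics
cat > h.py <<'E'
import numpy as np, cv2
from workcell import manip
from scipy.spatial.transform import Rotation as Rn
def cam(n):
    o=manip.get_obs(); p=manip.camera(n)
    if 'mount' in p:
        T=np.eye(4);T[:3,:3]=Rn.from_quat(o['ee_rot']).as_matrix();T[:3,3]=o['position'];M=T@np.array(p['mount'])
    else:
        R=np.array(p['R']);M=np.eye(4);M[:3,:3]=R.T;M[:3,3]=-R.T@np.array(p['t'])
    return p,M
def ray(p,M,uv):
    q=cv2.undistortPoints(np.array([[uv]],float),np.array(p['intrinsics']),np.array(p['D']))[0,0]
    return M[:3,3],M[:3,:3]@np.array([q[0],q[1],1])
def atz(p,M,uv,z):
    c,d=ray(p,M,uv);return c+d*(z-c[2])/d[2]
def atd(p,M,uv):
    c,d=ray(p,M,uv);return c+d*p['depth'][int(uv[1]),int(uv[0])]
E
python3 - <<'E'
from h import *
o=manip.get_obs();print({k:np.round(v,3) for k,v in o.items()},manip.tcp_to_tips)
print(Rn.from_quat(o['ee_rot']).as_matrix().round(3))
for n in['scene','side','wrist']:
    p,M=cam(n);cv2.imwrite(f'pics/{n}0.png',p['pixels'][:,:,::-1]);print(n,M[:3,3].round(3))
    for q,z in[('nut_mid',.0615),('square_mid',.0885),('slab',0),('lug_boss',.042),('balance',.045),('amber_bottle',0),('mortar',0),('beaker',0)]:
        for r in manip.spot_point(p,q)[:1]: print(q,round(r['confidence'],2),np.round(r['centre']),atz(p,M,r['centre'],z).round(4))
E
```

```text
{'clock': np.float64(0.0), 'joint_pos': array([-1.207,  0.333, -0.065,  1.461,  0.022,  1.35 , -0.088]), 'joint_velocities': array([ 0.001, -0.   , -0.001,  0.   ,  0.002, -0.   , -0.   ]), 'tau': array([ 0.0000e+00, -6.2546e+01,  5.0000e-02, -3.9160e+01,  1.6000e-02,
        1.0000e-02,  0.0000e+00]), 'position': array([0.236, 0.578, 0.248]), 'ee_rot': array([ 0.694, -0.136,  0.136, -0.693]), 'ft_force': array([-0.491, -0.161, -0.262]), 'torque': array([-0.021, -0.04 ,  0.042]), 'grip_width': np.float64(0.998)} 0.017
[[ 0.926 -0.     0.377]
 [-0.377 -0.001  0.926]
 [ 0.    -1.    -0.001]]
scene [1.073 0.23  0.985]
nut_mid 0.57 [434. 261.] [0.503  0.2045 0.0615]
square_mid 0.58 [436. 250.] [0.4939 0.1998 0.0885]
slab 0.8 [328. 312.] [0.6807 0.0493 0.    ]
lug_boss 0.53 [432. 264.] [0.499  0.2041 0.042 ]
balance 0.63 [310. 316.] [0.7224 0.0305 0.045 ]
amber_bottle 0.8 [466. 362.] [0.6526 0.34   0.    ]
beaker 0.86 [297. 195.] [ 0.4426 -0.1514  0.    ]
side [ 0.247 -0.455  0.672]
nut_mid 0.73 [200. 203.] [0.4937 0.1954 0.0615]
square_mid 0.8 [196. 194.] [0.4897 0.1955 0.0885]
slab 0.84 [319. 221.] [0.6791 0.0536 0.    ]
lug_boss 0.49 [201. 210.] [0.4935 0.1981 0.042 ]
balance 0.76 [346. 199.] [0.7336 0.0317 0.045 ]
amber_bottle 0.72 [226. 161.] [0.6407 0.3504 0.    ]
mortar 0.91 [198. 297.] [0.3892 0.0469 0.    ]
beaker 0.82 [291. 359.] [ 0.4436 -0.1564  0.    ]
wrist [0.169 0.606 0.373]
```

Run:
```python
import cv2,numpy as np
a=cv2.imread('pics/scene0.png')[120:420,200:600];b=cv2.imread('pics/side0.png')[100:400,100:500]
cv2.imwrite('pics/c0.png',np.hstack([a,b]))
```

```text
(no output)
```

View pics/c0.png

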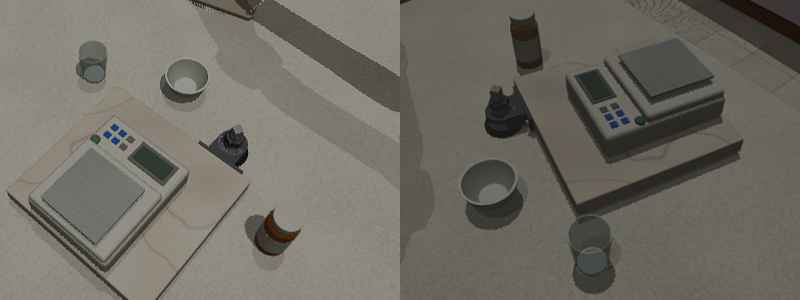

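Request:
{"op": "move_arm", "data": {
  "increments": [
    {"offset": [0.037,0,-0.025],"yaw": 0,"jaw": 0},
    {"offset": [0.074,0,-0.05],"yaw": 0,"jaw": 0},
    {"offset": [0.11,0,-0.075],"yaw": 0,"jaw": 0},
    {"offset": [0.145,0,-0.1],"yaw": 0,"jaw": 0},
    {"offset": [0.18,0,-0.125],"yaw": 0,"jaw": 0},
    {"offset": [0.215,0,-0.15],"yaw": 0,"jaw": 0},
    {"offset": [0.25,0,-0.175],"yaw": 0,"jaw": 0},
    {"offset": [0.285,0,-0.2],"yaw": 0,"jaw": 0},
    {"offset": [0.32,0,-0.225],"yaw": 0,"jaw": 0},
    {"offset": [0.35,0,-0.25],"yaw": 0,"jaw": 0}
  ]
}}

```text
clock: 2.18
position: [0.4598, 0.2253, 0.2486]
ee_rot: [-0.694, 0.136, -0.136, 0.694]
ft_force: [0.6, 1.7, -0.2]
grip_width: 0.997
```

Request:
{"op": "move_arm", "data": {
  "increments": [
    {"offset": [0,0,0],"yaw": 0,"jaw": 0},
    {"offset": [0,0,0],"yaw": 0,"jaw": 0}
  ]
}}

```text
clock: 2.35
position: [0.4612, 0.2226, 0.249]
ee_rot: [-0.693, 0.137, -0.138, 0.694]
ft_force: [-0.4, -0.3, 0.3]
grip_width: 0.998
```

Run:
```python
from h import *
o=manip.get_obs();print(o['clock'],o['position'].round(4),o['joint_pos'].round(2),o['ft_force'].round(2));print(Rn.from_quat(o['ee_rot']).as_matrix().round(3))
p,M=cam('wrist');cv2.imwrite('pics/w1.png',p['pixels'][:,:,::-1]);print(M.round(3))
for q,z in[('nut_mid',.0615),('square_mid',.0885),('lug_boss',.042),('amber_bottle',0),('mortar',0)]:
    for r in manip.spot_point(p,q)[:1]: print(q,round(r['confidence'],2),np.round(r['centre']),atz(p,M,r['centre'],z).round(4))
```

```text
2.35 [0.4612 0.2226 0.249 ] [-0.74  0.08  0.22  1.77 -0.02  1.3   0.66] [-0.37 -0.29  0.31]
[[ 0.924  0.001  0.382]
 [-0.382  0.001  0.924]
 [ 0.001 -1.     0.001]]
[[ 0.382  0.886  0.261  0.394]
 [ 0.924 -0.367 -0.107  0.25 ]
 [ 0.001  0.282 -0.959  0.374]
 [ 0.     0.     0.     1.   ]]
nut_mid 0.6 [317. 265.] [0.5021 0.2012 0.0615]
square_mid 0.98 [312. 267.] [0.493  0.2009 0.0885]
lug_boss 0.48 [316. 237.] [0.4812 0.2088 0.042 ]
amber_bottle 0.95 [468. 307.] [0.6458 0.3417 0.    ]
mortar 0.85 [152. 198.] [ 0.3803  0.052  -0.    ]
```

View pics/w1.png

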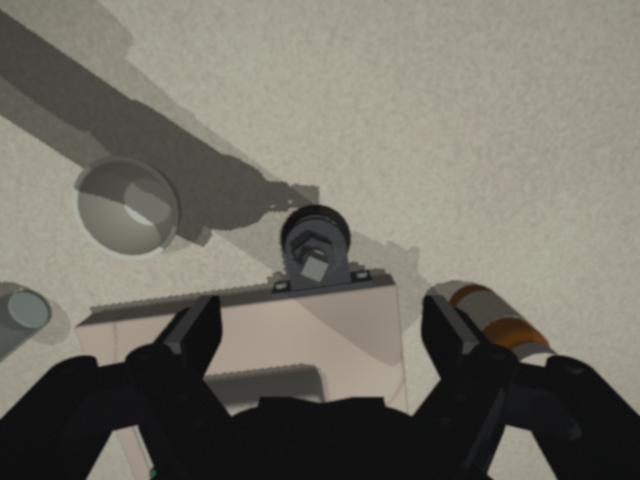

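Request:
{"op": "move_arm", "data": {
  "increments": [
    {"offset": [-0.01,0.04,0],"yaw": 0,"jaw": 0},
    {"offset": [-0.02,0.08,0],"yaw": 0,"jaw": 0},
    {"offset": [-0.02,0.085,0],"yaw": 0,"jaw": 0},
    {"offset": [-0.02,0.085,0],"yaw": 0,"jaw": 0}
  ]
}}

```text
clock: 2.98
position: [0.4391, 0.234, 0.1621]
ee_rot: [0.695, -0.135, 0.133, -0.693]
ft_force: [0.3, 0.3, 0.1]
grip_width: 0.999
```

Run:
```python
from h import *
o=manip.get_obs();print(o['clock'],o['position'].round(4));
p,M=cam('wrist')
for q,z in[('nut_mid',.0615),('square_mid',.0885),('lug_boss',.042)]:
    for r in manip.spot_point(p,q)[:1]: print(q,round(r['confidence'],2),np.round(r['centre']),atz(p,M,r['centre'],z).round(4))
# rectified top views, 5px/mm, image x = world x, image y = -world y
K=np.array(p['intrinsics']);D=np.array(p['D']);C=np.array([.493,.2])
W=np.linalg.inv(M);rv=cv2.Rodrigues(W[:3,:3])[0];s=0.0002;n=400
out=[]
for z in(.0985,.069):
    i,j=np.meshgrid(np.arange(n),np.arange(n));P=np.stack([C[0]+(i-n/2)*s,C[1]-(j-n/2)*s,0*i+z],-1).reshape(-1,3)
    uv=cv2.projectPoints(P,rv,W[:3,3],K,D)[0].reshape(n,n,2).astype(np.float32)
    im=cv2.remap(p['pixels'],uv[...,0],uv[...,1],cv2.INTER_LINEAR)[:,:,::-1]
    im=np.clip(im.astype(float)*1.6,0,255).astype(np.uint8)
    out.append(im)
    dp=cv2.remap(p['depth'],uv[...,0],uv[...,1],cv2.INTER_NEAREST);np.save(f'd{z}.npy',dp)
cv2.imwrite('pics/r2.png',np.hstack(out))
# depth cloud
vv,uu=np.mgrid[0:480,0:640];q=cv2.undistortPoints(np.stack([uu,vv],-1).reshape(-1,1,2).astype(float),K,D).reshape(-1,2)
d=p['depth'].ravel();X=(np.c_[q,np.ones(len(q))]*d[:,None])@M[:3,:3].T+M[:3,3]
near=(np.hypot(X[:,0]-C[0],X[:,1]-C[1])<.05)&(d>0)
for lo,hi in((.092,.105),(.063,.074),(.05,.058)):
    m=near&(X[:,2]>lo)&(X[:,2]<hi);Y=X[m]
    if len(Y)>10:
        r=cv2.minAreaRect((Y[:,:2]*1000).astype(np.float32));print(lo,len(Y),np.median(Y[:,2]).round(4),Y.mean(0).round(4),r)
```

```text
2.9833 [0.4391 0.234  0.1621]
nut_mid 0.66 [309. 325.] [0.4926 0.2025 0.0615]
square_mid 0.63 [310. 347.] [0.4936 0.2039 0.0885]
lug_boss 0.68 [309. 308.] [0.4887 0.2033 0.042 ]
0.092 875 0.0971 [0.4916 0.2035 0.0968] ((492.66888427734375, 202.74264526367188), (19.328805923461914, 19.75623893737793), 42.443782806396484)
0.063 1084 0.0685 [0.4857 0.2058 0.0684] ((488.980224609375, 204.26707458496094), (36.84803009033203, 33.01158142089844), 71.84918975830078)
0.05 127 0.0559 [0.4793 0.2086 0.0555] ((485.9456481933594, 209.21646118164062), (40.769554138183594, 18.43988609313965), 47.69194793701172)
```

View pics/r2.png

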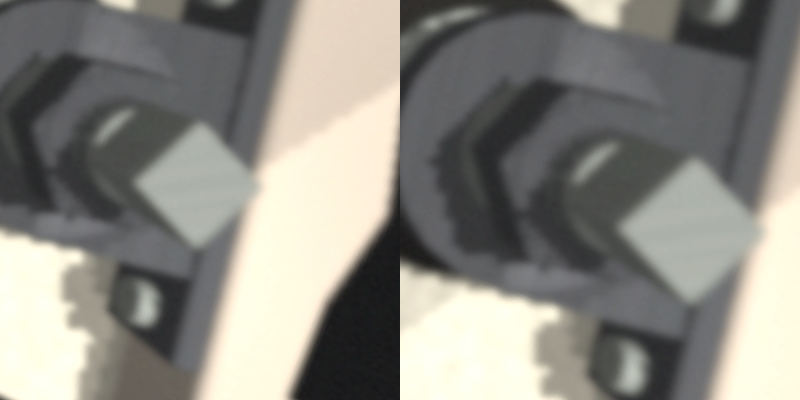

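Request:
{"op": "move_arm", "data": {
  "increments": [
    {"offset": [0.03,0,-0.004],"yaw": -4,"jaw": 0},
    {"offset": [0.061,0,-0.0085],"yaw": -7.5,"jaw": 0},
    {"offset": [0.061,0.02,-0.0085],"yaw": -7.5,"jaw": 0},
    {"offset": [0.061,0.04,-0.0085],"yaw": -7.5,"jaw": 0},
    {"offset": [0.061,0.04,-0.0085],"yaw": -7.5,"jaw": 0},
    {"offset": [0.061,0.04,-0.0085],"yaw": -7.5,"jaw": 0}
  ]
}}

```text
clock: 3.68
position: [0.4961, 0.204, 0.1269]
ee_rot: [-0.7, 0.089, -0.091, 0.702]
ft_force: [0.1, -0.2, 0.2]
grip_width: 1.004
```

```bash
cat >> h.py <<'E'
def st(target=None):
    o=manip.get_obs();R=Rn.from_quat(o['ee_rot']).as_matrix()
    print('t',o['clock'],'pos',o['position'].round(4),'jawdir deg',np.degrees(np.arctan2(R[1,2],R[0,2])).round(2),'tilt',R[:,1].round(4),'q7',o['joint_pos'].round(2)[6],'F',o['ft_force'].round(2),'T',o['torque'].round(3),'w',round(float(o['grip_width']),3))
    if target is not None: print('offset to target',(R.T@(np.array(target)-o['position'])).round(4))
E
python3 - <<'E'
from h import *
st([.4926,.203,.064])
for n in('wrist','side','scene'):
    p,M=cam(n)
    if n=='wrist': cv2.imwrite('pics/w3.png',p['pixels'][:,:,::-1])
    for q,z in[('nut_mid',.0615),('square_mid',.0885)]:
        for r in manip.spot_point(p,q)[:1]: print(n,q,round(r['confidence'],2),np.round(r['centre']),atz(p,M,r['centre'],z).round(4))
E
```

```text
t 3.6833 pos [0.4961 0.204  0.1269] jawdir deg 75.43 tilt [ 0.0035  0.0027 -1.    ] q7 0.89 F [ 0.07 -0.23  0.18] T [-0.051 -0.029  0.016] w 1.004
offset to target [-0.0034  0.0629 -0.0021]
wrist nut_mid 0.41 [313. 259.] [0.4912 0.2004 0.0615]
wrist square_mid 0.72 [314. 279.] [0.4928 0.2015 0.0885]
side nut_mid 0.74 [195. 191.] [0.504  0.2344 0.0615]
scene nut_mid 0.54 [433. 260.] [0.5016 0.2031 0.0615]
scene square_mid 0.75 [434. 249.] [0.4938 0.1968 0.0885]
```

View pics/w3.png

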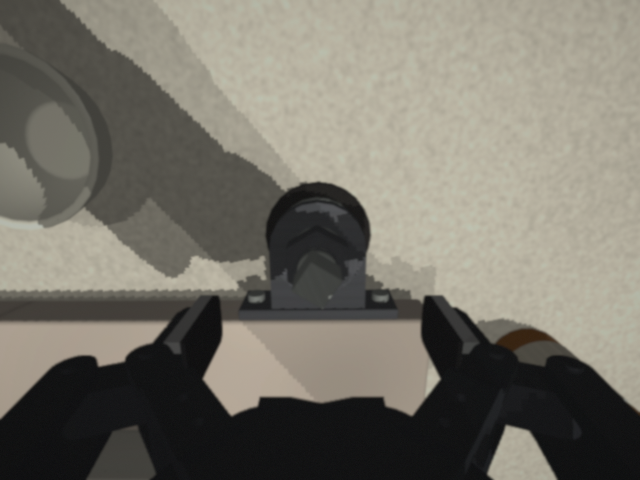

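Request:
{"op": "move_arm", "data": {
  "increments": [
    {"offset": [-0.0033,0.015,-0.003],"yaw": 0,"jaw": 0},
    {"offset": [-0.0033,0.035,-0.003],"yaw": 0,"jaw": 0},
    {"offset": [-0.0033,0.05,-0.003],"yaw": 0,"jaw": 0},
    {"offset": [-0.0033,0.058,-0.003],"yaw": 0,"jaw": 0},
    {"offset": [-0.0033,0.058,-0.003],"yaw": 0,"jaw": 0},
    {"offset": [-0.0033,0.058,-0.003],"yaw": 0,"jaw": 0}
  ]
}}

```text
clock: 4.63
position: [0.4923, 0.2022, 0.0687]
ee_rot: [-0.7, 0.088, -0.091, 0.703]
ft_force: [-1.0, -0.2, 0.9]
grip_width: 0.999
```

```bash
python3 -c "
from h import *
st([.4925,.2022,.064])"
```

```text
t 4.6333 pos [0.4923 0.2022 0.0687] jawdir deg 75.46 tilt [ 0.0039  0.0028 -1.    ] q7 0.91 F [-1.03 -0.2   0.93] T [-0.018  0.023  0.024] w 0.999
offset to target [0.0002 0.0047 0.    ]
```

Request:
{"op": "move_arm", "data": {
  "increments": [
    {"offset": [0,0.0045,0],"yaw": 0,"jaw": 60},
    {"offset": [0,0.0045,0],"yaw": 0,"jaw": 110},
    {"offset": [0,0.0045,0],"yaw": 0,"jaw": 130},
    {"offset": [0,0.0045,0],"yaw": 0,"jaw": 255},
    {"offset": [0,0.0045,0],"yaw": 0,"jaw": 255},
    {"offset": [0,0.0045,0],"yaw": 0,"jaw": 255},
    {"offset": [0,0.0045,0],"yaw": 0,"jaw": 255},
    {"offset": [0,0.0045,0],"yaw": 0,"jaw": 255}
  ],
  "squeeze": 50
}}

```text
clock: 5.3
position: [0.4927, 0.2026, 0.065]
ee_rot: [-0.7, 0.088, -0.091, 0.703]
ft_force: [-2.2, -1.5, 5.7]
grip_width: 0.406
```

```bash
python3 -c "
from h import *
st([.4925,.2022,.064])"
```

```text
t 5.3 pos [0.4927 0.2026 0.065 ] jawdir deg 75.46 tilt [ 0.0047  0.0035 -1.    ] q7 0.91 F [-2.23 -1.5   5.71] T [-0.114  0.353 -0.053] w 0.406
offset to target [-0.0001  0.0009 -0.0004]
```

Request:
{"op": "move_arm", "data": {
  "increments": [
    {"offset": [0,0,0],"yaw": -3,"jaw": 255},
    {"offset": [0,0,0],"yaw": -6,"jaw": 255},
    {"offset": [0,0,0],"yaw": -9,"jaw": 255},
    {"offset": [0,0,0],"yaw": -12,"jaw": 255},
    {"offset": [0,0,0],"yaw": -15,"jaw": 255},
    {"offset": [0,0,0],"yaw": -15,"jaw": 255}
  ],
  "squeeze": 60
}}

```text
clock: 5.8
position: [0.4926, 0.2022, 0.0651]
ee_rot: [-0.706, -0.005, 0.002, 0.708]
ft_force: [-1.8, -1.7, 4.1]
grip_width: 0.41
```

```bash
python3 -c "
from h import *
st([.4925,.2022,.064])"
```

```text
t 5.8 pos [0.4926 0.2022 0.0651] jawdir deg 90.58 tilt [ 0.0044  0.0032 -1.    ] q7 1.16 F [-1.79 -1.66  4.1 ] T [-0.394  0.477  0.121] w 0.41
offset to target [-0.0001  0.0011  0.    ]
```

Request:
{"op": "move_arm", "data": {
  "increments": [
    {"offset": [0,0,0],"yaw": -5,"jaw": 255},
    {"offset": [0,-0.0002,0],"yaw": -10,"jaw": 255},
    {"offset": [0,-0.0002,0],"yaw": -15,"jaw": 255},
    {"offset": [0,-0.0003,0],"yaw": -20,"jaw": 255},
    {"offset": [0,-0.0004,0],"yaw": -25,"jaw": 255},
    {"offset": [0,-0.0005,0],"yaw": -30,"jaw": 255},
    {"offset": [0,-0.0005,0],"yaw": -34,"jaw": 255},
    {"offset": [0,-0.0005,0],"yaw": -34,"jaw": 255}
  ]
}}

```text
clock: 6.47
position: [0.4928, 0.2014, 0.0656]
ee_rot: [-0.675, -0.212, 0.209, 0.675]
ft_force: [1.2, -4.5, -0.1]
grip_width: 0.409
```

```bash
python3 -c "
from h import *
st([.4925,.2022,.064])"
```

```text
t 6.4667 pos [0.4928 0.2014 0.0656] jawdir deg 124.63 tilt [ 0.0044  0.0026 -1.    ] q7 1.73 F [ 1.23 -4.5  -0.08] T [-0.576 -0.019  0.039] w 0.409
offset to target [0.0002 0.0016 0.0008]
```

Request:
{"op": "move_arm", "data": {
  "increments": [
    {"offset": [0,0,0],"yaw": 0,"jaw": 60},
    {"offset": [0,0,0],"yaw": 0,"jaw": 60},
    {"offset": [0,0,0],"yaw": 0,"jaw": 60},
    {"offset": [0,-0.03,0],"yaw": 0,"jaw": 60},
    {"offset": [0,-0.06,0],"yaw": 0,"jaw": 0},
    {"offset": [-0.02,-0.065,0],"yaw": 0,"jaw": 0},
    {"offset": [-0.02,-0.065,0],"yaw": 0,"jaw": 0},
    {"offset": [-0.02,-0.065,0],"yaw": 0,"jaw": 0}
  ]
}}

```text
clock: 7.13
position: [0.4759, 0.19, 0.1309]
ee_rot: [-0.675, -0.212, 0.208, 0.676]
ft_force: [-0.3, 0.3, 0.3]
grip_width: 1.002
```

Run:
```python
from h import *
st([.4925,.2022,.09])
p,M=cam('wrist');cv2.imwrite('pics/w4.png',p['pixels'][:,:,::-1])
for q,z in[('nut_mid',.0615),('square_mid',.0885)]:
    for r in manip.spot_point(p,q)[:1]: print(q,round(r['confidence'],2),np.round(r['centre']),atz(p,M,r['centre'],z).round(4))
K=np.array(p['intrinsics']);D=np.array(p['D']);C=np.array([.493,.2])
vv,uu=np.mgrid[0:480,0:640];q=cv2.undistortPoints(np.stack([uu,vv],-1).reshape(-1,1,2).astype(float),K,D).reshape(-1,2)
d=p['depth'].ravel();X=(np.c_[q,np.ones(len(q))]*d[:,None])@M[:3,:3].T+M[:3,3]
m=(np.hypot(X[:,0]-C[0],X[:,1]-C[1])<.03)&(d>0)&(abs(X[:,2]-.098)<.004);Y=X[m]
print(len(Y),np.median(Y[:,2]),cv2.minAreaRect((Y[:,:2]*1000).astype(np.float32)))
```

```text
t 7.1333 pos [0.4759 0.19   0.1309] jawdir deg 124.57 tilt [ 0.0052  0.0033 -1.    ] q7 1.72 F [-0.34  0.31  0.32] T [0.019 0.004 0.036] w 1.002
offset to target [0.0203 0.041  0.0006]
nut_mid 0.81 [324. 293.] [0.4917 0.2042 0.0615]
square_mid 0.83 [318. 313.] [0.4928 0.2008 0.0885]
1219 0.09723045915818021 ((492.7102355957031, 202.51312255859375), (19.807971954345703, 19.138099670410156), 43.639892578125)
```

View pics/w4.png

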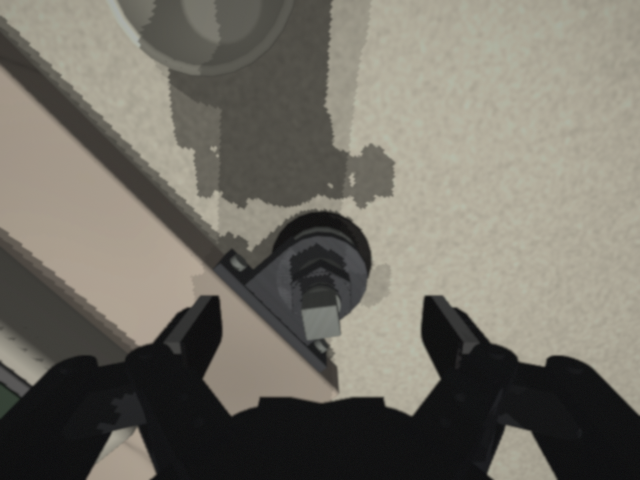

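Request:
{"op": "move_arm", "data": {
  "increments": [
    {"offset": [0.0203,0,0.0006],"yaw": -5,"jaw": 0},
    {"offset": [0.0203,0.015,0.0006],"yaw": -9,"jaw": 80},
    {"offset": [0.0203,0.03,0.0006],"yaw": -9,"jaw": 130},
    {"offset": [0.0203,0.04,0.0006],"yaw": -9,"jaw": 150},
    {"offset": [0.0203,0.04,0.0006],"yaw": -9,"jaw": 170},
    {"offset": [0.0203,0.04,0.0006],"yaw": -9,"jaw": 255},
    {"offset": [0.0203,0.04,0.0006],"yaw": -9,"jaw": 255},
    {"offset": [0.0203,0.04,0.0006],"yaw": -9,"jaw": 255},
    {"offset": [0.0203,0.04,0.0006],"yaw": -9,"jaw": 255},
    {"offset": [0.0203,0.04,0.0006],"yaw": -9,"jaw": 255}
  ],
  "squeeze": 40
}}

```text
clock: 8.12
position: [0.4927, 0.2016, 0.0899]
ee_rot: [-0.657, -0.264, 0.261, 0.657]
ft_force: [2.8, -4.7, -6.9]
grip_width: 0.224
```

```bash
python3 -c "
from h import *
st([.4925,.2022,.09])"
```

```text
t 8.1167 pos [0.4927 0.2016 0.0899] jawdir deg 133.58 tilt [ 0.0039  0.0016 -1.    ] q7 1.88 F [ 2.77 -4.68 -6.93] T [-0.784 -0.726 -0.03 ] w 0.224
offset to target [ 0.0003 -0.0001  0.0005]
```

Request:
{"op": "move_arm", "data": {
  "increments": [
    {"offset": [0,0,0],"yaw": 2,"jaw": 255},
    {"offset": [0,0.0001,0],"yaw": 4,"jaw": 255},
    {"offset": [0,0.0001,0],"yaw": 6,"jaw": 255},
    {"offset": [0,0.0001,0],"yaw": 8,"jaw": 255},
    {"offset": [0,0.0001,0],"yaw": 10,"jaw": 255},
    {"offset": [0,0.0002,0],"yaw": 12,"jaw": 255},
    {"offset": [0,0.0002,0],"yaw": 14,"jaw": 255},
    {"offset": [0,0.0002,0],"yaw": 16,"jaw": 255},
    {"offset": [0,0.0002,0],"yaw": 18,"jaw": 255},
    {"offset": [0,0.0003,0],"yaw": 20,"jaw": 255}
  ]
}}

```text
clock: 8.95
position: [0.4926, 0.2018, 0.0897]
ee_rot: [-0.692, -0.145, 0.142, 0.693]
ft_force: [2.7, -1.6, -6.5]
grip_width: 0.227
```

```bash
python3 -c "
from h import *
st()"
```

```text
t 8.95 pos [0.4926 0.2018 0.0897] jawdir deg 113.49 tilt [ 0.004   0.0019 -1.    ] q7 1.54 F [ 2.68 -1.65 -6.54] T [-0.296 -0.377  0.02 ] w 0.227
```

Request:
{"op": "move_arm", "data": {
  "increments": [
    {"offset": [0,0,0],"yaw": 2,"jaw": 255},
    {"offset": [0,0.0001,0],"yaw": 4,"jaw": 255},
    {"offset": [0,0.0001,0],"yaw": 6,"jaw": 255},
    {"offset": [0,0.0001,0],"yaw": 8,"jaw": 255},
    {"offset": [0,0.0001,0],"yaw": 10,"jaw": 255},
    {"offset": [0,0.0002,0],"yaw": 12,"jaw": 255},
    {"offset": [0,0.0002,0],"yaw": 14,"jaw": 255},
    {"offset": [0,0.0002,0],"yaw": 16,"jaw": 255},
    {"offset": [0,0.0002,0],"yaw": 18,"jaw": 255},
    {"offset": [0,0.0003,0],"yaw": 20,"jaw": 255}
  ]
}}

```text
clock: 9.78
position: [0.4925, 0.2022, 0.0894]
ee_rot: [-0.706, -0.023, 0.02, 0.708]
ft_force: [0.8, -0.5, -6.8]
grip_width: 0.23
```

```bash
python3 -c "
from h import *
st()"
```

```text
t 9.7833 pos [0.4925 0.2022 0.0894] jawdir deg 93.41 tilt [ 0.0041  0.0024 -1.    ] q7 1.2 F [ 0.85 -0.5  -6.83] T [-0.181 -0.516  0.062] w 0.23
```

Request:
{"op": "move_arm", "data": {
  "increments": [
    {"offset": [0,0,0],"yaw": 2,"jaw": 255},
    {"offset": [0,0,0],"yaw": 4,"jaw": 255},
    {"offset": [0,0.0001,0],"yaw": 6,"jaw": 255},
    {"offset": [0,0.0001,0],"yaw": 8,"jaw": 255},
    {"offset": [0,0.0001,0],"yaw": 10,"jaw": 255}
  ]
}}

```text
clock: 10.2
position: [0.4924, 0.2025, 0.0893]
ee_rot: [-0.705, 0.04, -0.043, 0.707]
ft_force: [2.4, -0.6, -8.6]
grip_width: 0.228
```

```bash
python3 -c "
from h import *
st()"
```

```text
t 10.2 pos [0.4924 0.2025 0.0893] jawdir deg 83.33 tilt [ 0.0043  0.0027 -1.    ] q7 1.03 F [ 2.36 -0.56 -8.64] T [-0.167 -0.616  0.086] w 0.228
```

Request:
{"op": "move_arm", "data": {
  "increments": [
    {"offset": [0,0,0],"yaw": 2,"jaw": 255},
    {"offset": [0,0,0],"yaw": 4,"jaw": 255},
    {"offset": [0,0.0001,0],"yaw": 6,"jaw": 255},
    {"offset": [0,0.0001,0],"yaw": 8,"jaw": 255},
    {"offset": [0,0.0001,0],"yaw": 10,"jaw": 255}
  ]
}}

```text
clock: 10.62
position: [0.4924, 0.2026, 0.0891]
ee_rot: [-0.698, 0.102, -0.104, 0.701]
ft_force: [3.9, -0.9, -10.1]
grip_width: 0.227
```

```bash
python3 -c "
from h import *
st()"
```

```text
t 10.6167 pos [0.4924 0.2026 0.0891] jawdir deg 73.24 tilt [ 0.0046  0.0029 -1.    ] q7 0.86 F [  3.91  -0.9  -10.08] T [-0.158 -0.774  0.077] w 0.227
```

Request:
{"op": "move_arm", "data": {
  "increments": [
    {"offset": [0,0.0001,0],"yaw": 2,"jaw": 255},
    {"offset": [0,0.0002,0],"yaw": 4,"jaw": 255},
    {"offset": [0,0.0003,0],"yaw": 6,"jaw": 255},
    {"offset": [0,0.0003,0],"yaw": 8,"jaw": 255},
    {"offset": [0,0.0003,0],"yaw": 10,"jaw": 255}
  ]
}}

```text
clock: 11.03
position: [0.4926, 0.2028, 0.089]
ee_rot: [-0.686, 0.163, -0.166, 0.689]
ft_force: [4.0, -1.6, -7.8]
grip_width: 0.228
```

```bash
python3 -c "
from h import *
st()"
```

```text
t 11.0333 pos [0.4926 0.2028 0.089 ] jawdir deg 63.16 tilt [ 0.0052  0.0034 -1.    ] q7 0.69 F [ 4.05 -1.6  -7.79] T [-0.341 -0.704  0.12 ] w 0.228
```

Request:
{"op": "move_arm", "data": {
  "increments": [
    {"offset": [0,0,0],"yaw": 2,"jaw": 255},
    {"offset": [0,0.0001,0],"yaw": 4,"jaw": 255},
    {"offset": [0,0.0001,0],"yaw": 6,"jaw": 255}
  ]
}}

```text
clock: 11.28
position: [0.4926, 0.2029, 0.089]
ee_rot: [-0.676, 0.199, -0.202, 0.68]
ft_force: [3.5, -1.3, -8.6]
grip_width: 0.229
```

```bash
python3 -c "
from h import *
st()"
```

```text
t 11.2833 pos [0.4926 0.2029 0.089 ] jawdir deg 57.07 tilt [ 0.0055  0.0035 -1.    ] q7 0.59 F [ 3.49 -1.33 -8.59] T [-0.348 -0.766  0.107] w 0.229
```

Request:
{"op": "move_arm", "data": {
  "increments": [
    {"offset": [0,0,0],"yaw": 2,"jaw": 255},
    {"offset": [0,0.0001,0],"yaw": 4,"jaw": 255},
    {"offset": [0,0.0001,0],"yaw": 6,"jaw": 255}
  ]
}}

```text
clock: 11.53
position: [0.4927, 0.203, 0.0889]
ee_rot: [-0.665, 0.234, -0.238, 0.668]
ft_force: [3.2, -1.8, -8.2]
grip_width: 0.227
```

```bash
python3 -c "
from h import *
st()"
```

```text
t 11.5333 pos [0.4927 0.203  0.0889] jawdir deg 51.0 tilt [ 0.006   0.0036 -1.    ] q7 0.49 F [ 3.22 -1.83 -8.15] T [-0.394 -0.76   0.238] w 0.227
```

Request:
{"op": "move_arm", "data": {
  "increments": [
    {"offset": [0,0,0],"yaw": 0.7,"jaw": 255}
  ]
}}

```text
clock: 11.62
position: [0.4927, 0.2031, 0.0889]
ee_rot: [-0.663, 0.239, -0.242, 0.667]
ft_force: [3.4, -2.2, -8.3]
grip_width: 0.225
```

```bash
python3 -c "
from h import *
st();
for i in range(3):
    cam('side'); print(manip.get_obs()['torque'].round(3),manip.get_obs()['ft_force'].round(2))"
```

```text
t 11.6167 pos [0.4927 0.2031 0.0889] jawdir deg 50.22 tilt [ 0.0062  0.0036 -1.    ] q7 0.48 F [ 3.4  -2.23 -8.31] T [-0.509 -0.72   0.211] w 0.225
[-0.432 -0.732  0.184] [ 3.54 -2.98 -8.78]
[-0.462 -0.793  0.058] [ 3.59 -1.73 -7.6 ]
[-0.387 -0.795  0.1  ] [ 3.59 -2.55 -8.08]
```

Request:
{"op": "move_arm", "data": {
  "increments": [
    {"offset": [0,0,0],"yaw": 1,"jaw": 255}
  ]
}}

```text
clock: 11.85
position: [0.4927, 0.2031, 0.0889]
ee_rot: [-0.661, 0.244, -0.247, 0.665]
ft_force: [3.3, -2.7, -8.9]
grip_width: 0.229
```

```bash
python3 -c "
from h import *
st();
for i in range(3):
    cam('side'); print(manip.get_obs()['torque'].round(3),manip.get_obs()['ft_force'].round(2))"
```

```text
t 11.85 pos [0.4927 0.2031 0.0889] jawdir deg 49.41 tilt [ 0.0062  0.0037 -1.    ] q7 0.46 F [ 3.3  -2.66 -8.87] T [-0.465 -0.717  0.237] w 0.229
[-0.455 -0.779  0.168] [ 3.42 -2.17 -8.44]
[-0.43  -0.772  0.115] [ 3.34 -2.65 -8.61]
[-0.387 -0.751  0.09 ] [ 3.25 -2.37 -9.08]
```

Request:
{"op": "move_arm", "data": {
  "increments": [
    {"offset": [0,0,0],"yaw": 0,"jaw": 150},
    {"offset": [0,0,0],"yaw": 0,"jaw": 100},
    {"offset": [0,0,0],"yaw": 0,"jaw": 60},
    {"offset": [0,-0.02,0],"yaw": 0,"jaw": 0},
    {"offset": [-0.01,-0.045,0],"yaw": 0,"jaw": 0},
    {"offset": [-0.02,-0.045,0],"yaw": 0,"jaw": 0},
    {"offset": [-0.02,-0.045,0],"yaw": 0,"jaw": 0},
    {"offset": [-0.02,-0.045,0],"yaw": 0,"jaw": 0}
  ]
}}

```text
clock: 12.67
position: [0.477, 0.2165, 0.1339]
ee_rot: [-0.661, 0.243, -0.247, 0.666]
ft_force: [0.6, 0.3, -0.4]
grip_width: 1.0
```

```bash
cat > sq.py <<'E'
from h import *
import sys
st([.4926,.2024,.064])
p,M=cam('wrist');cv2.imwrite(f'pics/{sys.argv[1]}.png',p['pixels'][80:400,160:480,::-1].repeat(2,0).repeat(2,1)[:600])
K=np.array(p['intrinsics']);D=np.array(p['D']);C=np.array([.493,.2])
vv,uu=np.mgrid[0:480,0:640];q=cv2.undistortPoints(np.stack([uu,vv],-1).reshape(-1,1,2).astype(float),K,D).reshape(-1,2)
d=p['depth'].ravel();X=(np.c_[q,np.ones(len(q))]*d[:,None])@M[:3,:3].T+M[:3,3]
m=(np.hypot(X[:,0]-C[0],X[:,1]-C[1])<.03)&(d>0)&(abs(X[:,2]-.0965)<.004);Y=X[m]
print(len(Y),np.median(Y[:,2]),cv2.minAreaRect((Y[:,:2]*1000).astype(np.float32)))
E
python3 sq.py w5
```

```text
t 12.6667 pos [0.477  0.2165 0.1339] jawdir deg 49.45 tilt [ 0.0063  0.0044 -1.    ] q7 0.4 F [ 0.64  0.28 -0.36] T [-0.011 -0.065  0.044] w 1.0
offset to target [ 0.021   0.0699 -0.0011]
1173 0.09610623984689814 ((492.834228515625, 202.76675415039062), (18.697322845458984, 19.738662719726562), 49.63966751098633)
```

View pics/w5.png

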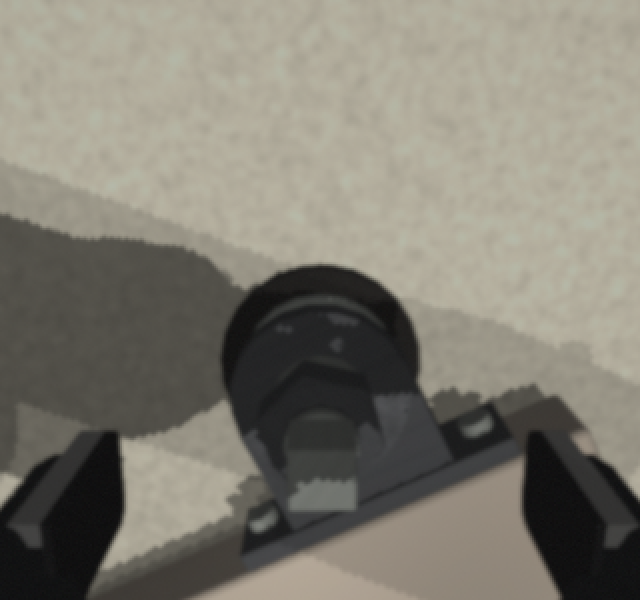

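Request:
{"op": "move_arm", "data": {
  "increments": [
    {"offset": [0.01,0,0],"yaw": -7,"jaw": 0},
    {"offset": [0.021,0,-0.001],"yaw": -14,"jaw": 0},
    {"offset": [0.021,0,-0.001],"yaw": -21,"jaw": 0},
    {"offset": [0.021,0,-0.001],"yaw": -28,"jaw": 0},
    {"offset": [0.021,0,-0.001],"yaw": -35,"jaw": 0},
    {"offset": [0.021,0,-0.001],"yaw": -42,"jaw": 0},
    {"offset": [0.021,0,-0.001],"yaw": -49,"jaw": 0},
    {"offset": [0.021,0,-0.001],"yaw": -56,"jaw": 0},
    {"offset": [0.021,0,-0.001],"yaw": -63,"jaw": 0},
    {"offset": [0.021,0,-0.001],"yaw": -70,"jaw": 0}
  ]
}}

```text
clock: 13.55
position: [0.4923, 0.2007, 0.1325]
ee_rot: [-0.683, -0.183, 0.18, 0.684]
ft_force: [-1.2, 0.2, 0.0]
grip_width: 0.999
```

Request:
{"op": "move_arm", "data": {
  "increments": [
    {"offset": [0,0,0],"yaw": -5,"jaw": 0},
    {"offset": [0,0,0],"yaw": -5,"jaw": 0},
    {"offset": [0,0,0],"yaw": -5,"jaw": 0}
  ]
}}

```text
clock: 13.8
position: [0.4923, 0.2001, 0.1318]
ee_rot: [-0.675, -0.211, 0.208, 0.676]
ft_force: [-1.1, -0.1, -0.6]
grip_width: 0.998
```

```bash
python3 sq.py w6
```

```text
t 13.8 pos [0.4923 0.2001 0.1318] jawdir deg 124.48 tilt [ 0.0033  0.0021 -1.    ] q7 1.73 F [-1.09 -0.09 -0.59] T [-0.023  0.041  0.083] w 0.998
offset to target [0.0013 0.0678 0.0018]
1301 0.09606538377655816 ((492.6829528808594, 202.483154296875), (19.746685028076172, 19.263721466064453), 51.17144775390625)
```

View pics/w6.png

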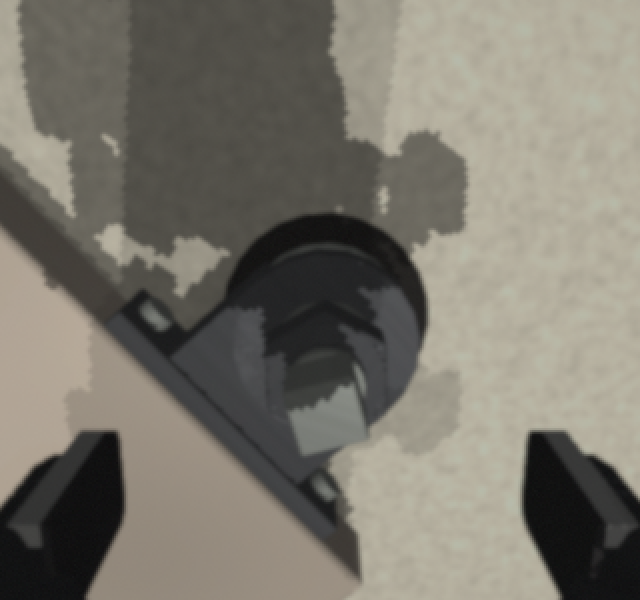

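Request:
{"op": "move_arm", "data": {
  "increments": [
    {"offset": [0.0013,0.015,0.0018],"yaw": 0,"jaw": 0},
    {"offset": [0.0013,0.04,0.0018],"yaw": 0,"jaw": 40},
    {"offset": [0.0013,0.06,0.0018],"yaw": 0,"jaw": 60},
    {"offset": [0.0013,0.0665,0.0018],"yaw": 0,"jaw": 90},
    {"offset": [0.0013,0.0665,0.0018],"yaw": 0,"jaw": 120},
    {"offset": [0.0013,0.0665,0.0018],"yaw": 0,"jaw": 255},
    {"offset": [0.0013,0.0665,0.0018],"yaw": 0,"jaw": 255},
    {"offset": [0.0013,0.0665,0.0018],"yaw": 0,"jaw": 255},
    {"offset": [0.0013,0.0665,0.0018],"yaw": 0,"jaw": 255},
    {"offset": [0.0013,0.0665,0.0018],"yaw": 0,"jaw": 255}
  ],
  "squeeze": 60
}}

```text
clock: 14.68
position: [0.493, 0.2017, 0.0661]
ee_rot: [-0.675, -0.211, 0.207, 0.676]
ft_force: [1.5, -5.5, -2.7]
grip_width: 0.407
```

```bash
python3 -c "
from h import *
st()"
```

```text
t 14.6833 pos [0.493  0.2017 0.0661] jawdir deg 124.39 tilt [ 0.0042  0.0016 -1.    ] q7 1.74 F [ 1.46 -5.53 -2.68] T [-1.07  -0.15   0.021] w 0.407
```

Request:
{"op": "move_arm", "data": {
  "increments": [
    {"offset": [0,0,0],"yaw": 3,"jaw": 255},
    {"offset": [0,0.0001,0],"yaw": 6,"jaw": 255},
    {"offset": [0,0.0001,0],"yaw": 9,"jaw": 255},
    {"offset": [0,0.0002,0],"yaw": 12,"jaw": 255},
    {"offset": [0,0.0002,0],"yaw": 14,"jaw": 255},
    {"offset": [0,0.0002,0],"yaw": 16,"jaw": 255}
  ]
}}

```text
clock: 15.18
position: [0.4929, 0.2018, 0.0659]
ee_rot: [-0.698, -0.114, 0.111, 0.699]
ft_force: [1.2, -0.4, -10.1]
grip_width: 0.409
```

```bash
python3 -c "
from h import *
st()"
```

```text
t 15.1833 pos [0.4929 0.2018 0.0659] jawdir deg 108.27 tilt [ 0.0043  0.0018 -1.    ] q7 1.47 F [  1.2   -0.39 -10.08] T [-0.037 -0.371  0.052] w 0.409
```

Request:
{"op": "move_arm", "data": {
  "increments": [
    {"offset": [0,0.0001,0],"yaw": 2,"jaw": 255},
    {"offset": [0,0.0001,0],"yaw": 4,"jaw": 255},
    {"offset": [0,0.0002,0],"yaw": 6,"jaw": 255},
    {"offset": [0,0.0002,0],"yaw": 8,"jaw": 255},
    {"offset": [0,0.0002,0],"yaw": 10,"jaw": 255},
    {"offset": [0,0.0003,0],"yaw": 12,"jaw": 255},
    {"offset": [0,0.0003,0],"yaw": 14,"jaw": 255},
    {"offset": [0,0.0003,0],"yaw": 16,"jaw": 255}
  ]
}}

```text
clock: 15.85
position: [0.4929, 0.2021, 0.0657]
ee_rot: [-0.706, -0.015, 0.012, 0.708]
ft_force: [2.1, -1.0, -10.4]
grip_width: 0.411
```

```bash
python3 -c "
from h import *
st()"
```

```text
t 15.85 pos [0.4929 0.2021 0.0657] jawdir deg 92.18 tilt [ 0.0046  0.0022 -1.    ] q7 1.2 F [  2.12  -0.96 -10.44] T [-0.083 -0.41   0.097] w 0.411
```

Request:
{"op": "move_arm", "data": {
  "increments": [
    {"offset": [0,0,0],"yaw": 2,"jaw": 255},
    {"offset": [0,0.0001,0],"yaw": 4,"jaw": 255},
    {"offset": [0,0.0001,0],"yaw": 6,"jaw": 255},
    {"offset": [0,0.0001,0],"yaw": 7,"jaw": 255}
  ]
}}

```text
clock: 16.18
position: [0.4928, 0.2023, 0.0657]
ee_rot: [-0.706, 0.029, -0.032, 0.707]
ft_force: [2.3, -1.3, -10.1]
grip_width: 0.406
```

```bash
python3 -c "
from h import *
st()"
```

```text
t 16.1833 pos [0.4928 0.2023 0.0657] jawdir deg 85.09 tilt [ 0.0048  0.0023 -1.    ] q7 1.09 F [  2.3   -1.29 -10.11] T [-0.15  -0.462  0.196] w 0.406
```

Continue 7° more, to 78.

Request:
{"op": "move_arm", "data": {
  "increments": [
    {"offset": [0,0,0],"yaw": 2,"jaw": 255},
    {"offset": [0,0.0001,0],"yaw": 4,"jaw": 255},
    {"offset": [0,0.0001,0],"yaw": 6,"jaw": 255},
    {"offset": [0,0.0001,0],"yaw": 7,"jaw": 255}
  ]
}}

```text
clock: 16.52
position: [0.4929, 0.2024, 0.0656]
ee_rot: [-0.702, 0.072, -0.076, 0.704]
ft_force: [2.6, -0.8, -10.5]
grip_width: 0.409
```

```bash
python3 -c "
from h import *
st()"
```

```text
t 16.5167 pos [0.4929 0.2024 0.0656] jawdir deg 78.01 tilt [ 0.0051  0.0025 -1.    ] q7 0.97 F [  2.63  -0.79 -10.46] T [-0.194 -0.563  0.288] w 0.409
```

Request:
{"op": "move_arm", "data": {
  "increments": [
    {"offset": [0,0,0],"yaw": 1.5,"jaw": 255},
    {"offset": [0,0.0001,0],"yaw": 3,"jaw": 255},
    {"offset": [0,0.0001,0],"yaw": 4,"jaw": 255}
  ]
}}

```text
clock: 16.77
position: [0.4929, 0.2025, 0.0656]
ee_rot: [-0.699, 0.097, -0.1, 0.701]
ft_force: [3.1, -0.4, -9.8]
grip_width: 0.407
```

```bash
python3 -c "
from h import *
st()"
```

```text
t 16.7667 pos [0.4929 0.2025 0.0656] jawdir deg 73.95 tilt [ 0.0052  0.0025 -1.    ] q7 0.9 F [ 3.07 -0.39 -9.76] T [-0.264 -0.509  0.303] w 0.407
```

Request:
{"op": "move_arm", "data": {
  "increments": [
    {"offset": [0,0,0],"yaw": 0,"jaw": 100},
    {"offset": [0,0,0],"yaw": 0,"jaw": 60},
    {"offset": [0,0,0],"yaw": 0,"jaw": 40},
    {"offset": [0,-0.03,0],"yaw": 0,"jaw": 20},
    {"offset": [0,-0.065,0],"yaw": 0,"jaw": 0},
    {"offset": [-0.02,-0.068,0],"yaw": 0,"jaw": 0},
    {"offset": [-0.02,-0.068,0],"yaw": 0,"jaw": 0},
    {"offset": [-0.02,-0.068,0],"yaw": 0,"jaw": 0}
  ]
}}

```text
clock: 17.43
position: [0.4733, 0.2086, 0.1345]
ee_rot: [-0.698, 0.096, -0.1, 0.702]
ft_force: [-0.0, 0.3, 0.1]
grip_width: 0.998
```

```bash
python3 sq.py w7
```

```text
t 17.4333 pos [0.4733 0.2086 0.1345] jawdir deg 74.04 tilt [ 0.0066  0.0042 -1.    ] q7 0.84 F [-0.03  0.28  0.08] T [-0.046 -0.037 -0.027] w 0.998
offset to target [ 0.0199  0.0706 -0.0011]
1183 0.09603661752991155 ((492.8478088378906, 202.72845458984375), (19.2102108001709, 19.723682403564453), 50.06767272949219)
```

View pics/w7.png

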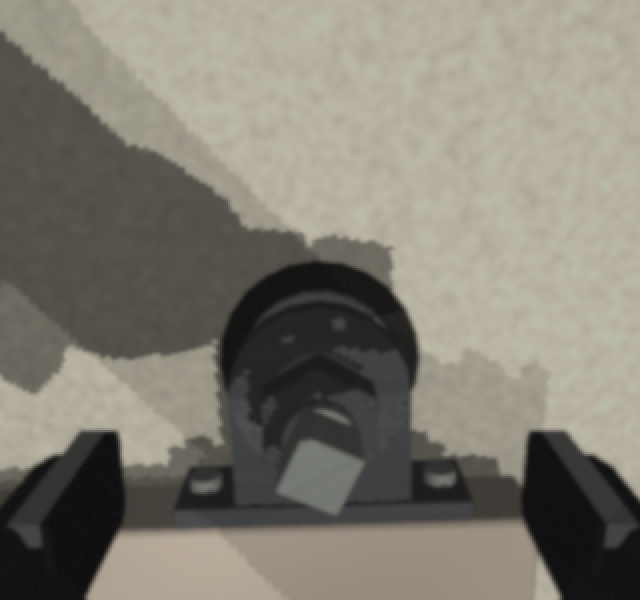

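```bash
python3 -c "
from h import *
print(manip.hand_in())"
```

```text
the job is handed in; nothing more can be done
None
```

The job is handed in after about 17.5 s of the 72 s allowed. All three steps were carried out, but the hand-in gave no verdict.

- **Slackening:** I turned the jam nut 49° (0.86 rad) anticlockwise. The torque then fell to about 0.04 N m, which means it was slack. The screw did not turn with it.
- **Winding down:** I turned the screw about 84° clockwise. Turning torque rose from about 0.06 N m when free to between 0.21 and 0.24 N m. I take that to mean the foot bears on the pad with roughly 20 to 28 N.
- **Retightening:** I turned the nut 50° clockwise, ending 1.5° past where it started. The torque at the end was 0.30 N m, inside the range given for a firm nut.

After I let go of the nut, the screw's square end was still at about 50°, where I left it. Its top is about 1.1 mm lower than at the start, which matches the turning. The gripper was open and clear of everything, with no contact force. The arm stayed well clear of the balance, bottle, mortar and beaker. I did not measure the bystanders again at the end.

Both contact forces are inferred from the torque felt while turning, which was noisy by about 0.03 N m, so the foot load is an estimate. The torque rise at first contact was also uneven (0.12, 0.11, then 0.24 N m), so the exact point of contact is uncertain by several degrees.

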